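Seal the food tub by running the sealing stick along its studs

ROBOT

A 6-joint arm with a two-finger parallel gripper is mounted at the origin on a cart in front of the work surface, level with it; the furniture and walls round the work are solid. World frame = base frame: x ahead of the robot, y to its left, z up, the work surface at z = 0. Lengths are in m, angles in degrees, forces in N, time in s.
With the tool pointing down it reaches from about 0.25 to 0.775 m from the base axis. Payload 4 kg.
Tool frame: the origin (TCP) lies midway between the tips of the shut fingers; the grasp point (between the pads) lies 19 mm behind it; z points along the fingers, y is the line along which they close (so a half turn about z gives the same grasp; the last joint's range is limited). The gripper opens to 85 mm and grips with 20 to 120 N. Pads are 22 mm wide; open, the fingers measure 114 mm over their backs; the gripper's body (76 mm by 85 mm) begins 54 mm behind the grasp point. The pads swing forward as they close: fully open they stand 13 mm farther back than shut.
Start: joints at [-76.095, 4.996, 78.535, -0, 96.463, -5.907], TCP at [0.186, -0.517, 0.231] pointing down, gripper open.
Joint ranges: [-177.83, 177.83], [-43.37, 116.18], [15.69, 146.23], [-61.86, 241.86], [9.47, 152.12], [-147.06, 147.06]. Speed limits (degrees/s): [159.86, 159.86, 180, 180, 180, 180].

INTERFACE

Orientations are given as a 3x3 rotation matrix whose columns are the frame's x, y, z axes.
In Python, from rig import env gives the robot as it stands.
- The arm moves only by the shell command python3 -m inch 'ROWS' [OPENING]. ROWS is JSON, a list that holds one entry, the list of rows, each a list of 4 numbers: the shift along the tool's x, y, z in units of 60 mm (1.0 is 60 mm), then the turn about the tool's z in units of 10 degrees (1.0 is 10 degrees). A call has 1 to 20 rows; each row shifts and turns the commanded pose from where the row before left it, along the tool's axes as they then stand; what a row does not reach is not made up. A row lasts 1/8 s, in which the tool goes at most 62.5 mm and 10.7 degrees, less where a joint would pass 70% of its speed; a pose out of reach is approached as far as the arm can. A call is refused whole if a number of a shift passes 1 or a number of a turn 1, either way. A call with a gripper value outside its range is refused whole. OPENING is the finger opening in mm, from 0 to 85.4, set as the call begins (- or left out, the last holds). The fingers move at their own pace and stop on an object; the grip force is fixed at half the most. Time passes only in rows, so rows that do not move let the fingers close. It gives the time, the measured TCP pose, the force, the opening and the grip force at its end, in the units of the state.
- env.observe(): the state, without advancing time (a new reading comes with each control period).
- env.grab_frame(name): name is "scene" or "side" or "wrist"; returns (picture, depth): 420x560x3 uint8, red, green, blue; 420x560 float32, m along the optical axis (not along the pixel's ray), 0 where there is no reading.
- env.get_calibration(name): a dict with "camera_matrix" (3x3 intrinsics, pixels), "distortion" ([k1, k2, p1, p2, k3] as OpenCV has them; the pictures are not rectified), "R" (3x3) and "t" (3): a world point X has camera coordinates R X + t; the wrist camera has in their place "T_tool_cam" (4x4, takes a point from camera to tool coordinates, whose origin is the TCP and whose axes are the flange's). Camera axes: x right, y down, z forward; pixel columns grow to the right and rows downward; lengths in m; the calibration is good to about 2 mm. A picture is of the moment at which its call begins: read the wrist's pose just before it. get_calibration takes no time and is no camera call.
- env.job_done(): hands the job in; it is judged then, once.
Trained networks look in the newest picture that a camera, given by its name, has taken for a name from the list of things; names that differ only in an ending like _2 or _b are one class to them, and where a whole thing is asked for, a point or a joint stands for the part that bears it (a point fixed in the world has none). Each returns a list of dicts, best first, with "score" (0 to 1); they miss things now and then, are a little off and sometimes report something else, mostly with a low value. They report only what shows in the picture. A call takes as long as a camera call. They do not tell look-alikes from the thing itself.
- env.trace(label, camera): "mask" (420x560 bool, what is visible of it) and "location" ([row, column] in pixels, amid what is visible of it).
- env.mark_of(label, camera): "location" ([row, column] in pixels: a listed point, or the origin of a listed thing).
The state is a dict: "time": time; "joint_pos": joint angles; "qd": joint speeds; "joint_efforts": joint torques, N m; "ee_pos": TCP position; "orientation": TCP orientation; "ft_force": force on the tool from outside, world axes, zero at the start; "ft_torque": the same for the moment, N m; "gripper_width": finger opening in m; "gripper_force": force on a finger pad.
Only numpy, scipy, OpenCV 4.12 (cv2) and the standard library are available. Lean on these libraries where they do the work, as an engineer would, in place of code of your own. Each camera call takes 0.05 s, during which the arm holds its last target. There are 200 camera calls.

TASK

Close the food tub tight: press its loose lid fully down, then take the sealing stick from its wooden stand and, with the sprung tip pressed gently on, run it slowly (about three seconds) in one steady sweep along the whole row of studs on the lid so that every stud goes in flush. Only the stick may press the studs, not the gripper. Put the stick back upright in its stand with its collar resting on top, and leave the tin, the salt shaker and the mug alone.

Things in the scene. Friction and masses are not known exactly. Their poses are not given: they have to be found in the camera images.
- tub: Rectangular food tub (full, it stands firm on the worktop) with a red lid: 132 (its x) by 196 (its y) by 88 mm high when shut. Origin at the centre of its underside, z up; its -x long side, which carries the stud row, is turned roughly to the robot. The lid overhangs a little and covers the whole top.
- tub_lid (a joint): Height of the lid above its seated position, m: 0 = fully home, 0.010 to 0.024 at the start. It slides straight up and down on the tub with light friction (about 2 N to push).
- lid_mid (a point): Point on the lid's flat top, 15 mm behind its centre; moves with the lid, 88 mm above the worktop when the lid is home. A good place to press with closed fingertips; 59 mm from the stud row.
- row_mid (a point): Middle of the stud row, on the lid's top surface (88 mm above the worktop when home). Axes as the tub's: the row runs along y, 44 mm in front (-x) of the lid's centre. Six low round domes of 23 mm diameter, 26 mm apart, standing 3 mm proud of the lid; the end domes' centres are 65 mm either side.
- row_left (a point): Centre of the stud at the +y end of the row, on the lid's top surface.
- row_right (a point): Centre of the stud at the -y end of the row, on the lid's top surface.
- stud0 (a joint): Depth of stud 0 (0 at the -y end of the row, 5 at the +y end), m: 0 = up, 3 mm proud; 0.003 = flush. Takes about 1.5 N and stays where it is pushed.
- stud1 (a joint): Depth of stud 1 (0 at the -y end of the row, 5 at the +y end), m: 0 = up, 3 mm proud; 0.003 = flush. Takes about 1.5 N and stays where it is pushed.
- stud2 (a joint): Depth of stud 2 (0 at the -y end of the row, 5 at the +y end), m: 0 = up, 3 mm proud; 0.003 = flush. Takes about 1.5 N and stays where it is pushed.
- stud3 (a joint): Depth of stud 3 (0 at the -y end of the row, 5 at the +y end), m: 0 = up, 3 mm proud; 0.003 = flush. Takes about 1.5 N and stays where it is pushed.
- stud4 (a joint): Depth of stud 4 (0 at the -y end of the row, 5 at the +y end), m: 0 = up, 3 mm proud; 0.003 = flush. Takes about 1.5 N and stays where it is pushed.
- stud5 (a joint): Depth of stud 5 (0 at the -y end of the row, 5 at the +y end), m: 0 = up, 3 mm proud; 0.003 = flush. Takes about 1.5 N and stays where it is pushed.
- stick: Sealing stick, 0.1 kg, standing in the stand: round collar 42 mm across and 5 mm thick, above it a square wooden grip 22 x 22 mm up to 73 mm above the origin (cap on top to 76 mm), below it a steel shaft 16 mm thick with the sprung tip. Origin at the centre of the collar's underside, z up along the stick; x and y square to the grip's faces.
- grip (a point): Point on the stick's axis at mid grip, 42 mm above its origin: where to grasp. The grip is 22 mm square.
- tip (a point): Lowest point of the stick's ball tip (14 mm ball), 60 mm below the stick's origin when not pressed in.
- stick_tip (a joint): How far the sprung tip is pushed up into the stick, m: 0 to 0.012; about 1.8 N at the first touch and 0.45 N more for each mm.
- stand: Square wooden stand 70 x 70 x 70 mm with a thin 78 mm foot, fixed to the worktop, with a round hole 27 mm wide and 66 mm deep in the top. Origin at the centre of its underside.
- stand_top (a point): Centre of the hole's mouth, 70 mm above the worktop; the stick's origin is here when its collar rests on the stand.
- tin: Low food tin, 75 mm across, 58 mm high, a bystander. Origin at the centre of its underside.
- salt: Salt shaker, 44 mm across, 90 mm high, a bystander. Origin at the centre of its underside.
- mug: Mug, 82 mm across, 97 mm high, with a handle, a bystander. Origin under its centre.
There are look-alikes about, which are no part of the job. What is shaped like the stick but blue or pink is not meant.

How it is judged (in metres and radians):
On the way, in this order (a step that is already met when the one before it is completed fails the run):
1. the lid is pressed fully home (within 2 mm) (value of joint tub_lid below 0.002 m), for 0.2 s.
2. the stick's tip slides along the stud row, pressed onto it, within 14 mm of its line, without a break for 1 s at 1 to 12 cm/s (value of joint tub_lid below 0.002 m and x of tip in the frame of row_mid between -0.014 and 0.014 m and z of tip in the frame of row_mid below 0.008 m and value of joint stick_tip above 0.0005 m and linear speed of stick between 0.01 and 0.12 m/s), for 1 s.
3. all six studs are pushed in (at least 2 of 3 mm) (value of joint tub_lid below 0.002 m and value of joint each of stud0, stud1, stud2, stud3, stud4, stud5 above 0.002 m), for 0.1 s.
At the end, for the whole second after the job is handed in: The lid is home (within 2 mm), all six studs are in by at least 2 of their 3 mm, the stick stands released in its stand (within 10 mm of the hole's centre, collar within 4 mm of the top, less than 0.1 rad off upright) and is at rest (all of step 3 and horizontal distance between stick and stand_top below 0.01 m and z of stick in the frame of stand_top below 0.004 m and angle between stick's own z axis and vertical below 0.1 rad and linear speed of stick below 0.02 m/s); the robot touches nothing.
It fails at once if the gripper or arm presses a stud (contact force between any of the fingers, the arm and stud0 above 0.5 N or contact force between any of the fingers, the arm and stud1 above 0.5 N or contact force between any of the fingers, the arm and stud2 above 0.5 N or contact force between any of the fingers, the arm and stud3 above 0.5 N or contact force between any of the fingers, the arm and stud4 above 0.5 N or contact force between any of the fingers, the arm and stud5 above 0.5 N).
It fails at once if the stick is pressed on the tub with more than 25 N (contact force between stick and tub above 25 N).
It fails at once if the stick is swept fast (over 15 cm/s) while pressed on the tub (contact force between stick and tub above 0.5 N and linear speed of stick above 0.15 m/s).
It fails at once if the tin, the salt shaker or the mug is moved by more than 20 mm or tipped (distance of any of tin, salt, mug from where it was at the start of the episode above 0.02 m or angle between any of tin, salt, mug's own z axis and vertical above 0.3 rad).
It also fails if it takes over 67 s, if anything falls off the work surface, if the arm or the gripper's body presses on something with over 40 N, if the wrist force passes 120 N, or if a joint passes its speed limit or range.

## Working session

There is one attempt and no reset: what is moved stays moved. The work goes in short steps, Python scripts to look and compute and a shell command to move; the robot and the scene stay as the last step left them, time stands still between calls to the robot, and variables do not carry over. Pictures are saved under pics/ and viewed, at most 10 in all, crops included, and the job is handed in when it is done.

```bash
mkdir -p pics; ls; cat > h.py <<'E'
import numpy as np, cv2
from rig import env
def unproj(cam,uv,depth=None,z=None,st=None):
    c=env.get_calibration(cam); K=np.array(c["camera_matrix"]);D=np.array(c["distortion"])
    p=cv2.undistortPoints(np.array(uv,float).reshape(-1,1,2),K,D).reshape(-1,2)
    d=np.c_[p,np.ones(len(p))]
    if "R" in c: R=np.array(c["R"]).T; o=-R@np.array(c["t"])
    else:
        T=np.array(c["T_tool_cam"]); Rt=np.array(st["orientation"]); R=Rt@T[:3,:3]; o=Rt@T[:3,3]+np.array(st["ee_pos"])
    w=d@R.T
    s=np.asarray(depth).reshape(-1,1) if depth is not None else ((z-o[2])/w[:,2])[:,None]
    return o+w*s
def pts(cam,mask,dep,st=None):
    v,u=np.nonzero(mask&(dep>0)); return unproj(cam,np.c_[u,v],dep[v,u],st=st)
E
python3 - <<'E'
from h import *
for cam in("scene","side"):
    im,dep=env.grab_frame(cam); cv2.imwrite(f"pics/{cam}0.png",im[...,::-1]); np.savez(f"{cam}0.npz",im=im,dep=dep)
    for n in("tub","stick","stand","tin","salt","mug"):
        for r in env.trace(n,cam)[:4]:
            if r["score"]<.2: continue
            P=pts(cam,r["mask"],dep)
            if len(P)<10: continue
            print(cam,n,round(r["score"],2),np.round(r["location"]),"med",np.round(np.median(P,0),3),"lo",np.round(np.percentile(P,3,axis=0),3),"hi",np.round(np.percentile(P,97,axis=0),3))
    for n in("row_mid","row_left","row_right","lid_mid","grip","stand_top"):
        for r in env.mark_of(n,cam)[:3]:
            v,u=r["location"]; d=dep[int(v),int(u)]
            print(cam,n,round(r["score"],2),np.round([v,u]),np.round(unproj(cam,[[u,v]],[d]),3))
print(env.observe())
E
```

```text
pics
scene tub 0.86 [221. 258.] med [0.545 0.064 0.103] lo [ 0.485 -0.006  0.018] hi [0.619 0.17  0.109]
scene stick 0.62 [284. 380.] med [ 0.607 -0.24   0.105] lo [ 0.598 -0.254  0.072] hi [ 0.625 -0.223  0.147]
scene stick 0.61 [249. 396.] med [ 0.71  -0.214  0.088] lo [ 0.699 -0.227  0.008] hi [ 0.728 -0.196  0.137]
scene stick 0.59 [320. 417.] med [ 0.604 -0.346  0.087] lo [ 0.593 -0.362  0.003] hi [ 0.621 -0.328  0.137]
scene stick 0.58 [234. 353.] med [ 0.684 -0.117  0.092] lo [ 0.675 -0.129  0.015] hi [ 0.704 -0.097  0.137]
scene stand 0.74 [299. 374.] med [ 0.592 -0.248  0.067] lo [ 0.573 -0.278  0.004] hi [ 0.649 -0.204  0.071]
scene tin 0.91 [347. 344.] med [ 0.47  -0.267  0.054] lo [ 0.438 -0.3    0.004] hi [ 0.509 -0.232  0.058]
scene salt 0.64 [168. 208.] med [0.59  0.337 0.047] lo [ 0.577  0.329 -0.001] hi [0.624 0.362 0.088]
scene mug 0.62 [183. 168.] med [0.483 0.373 0.064] lo [0.433 0.334 0.002] hi [0.526 0.412 0.096]
scene row_mid 0.97 [219. 237.] [[0.511 0.105 0.107]]
scene row_mid 0.35 [178. 207.] [[0.585 0.332 0.019]]
scene row_left 0.67 [202. 228.] [[0.532 0.16 
[... 2012 characters left out ...]
39791e+01, -5.90826659e+00]), 'qd': array([ 0.03952013,  0.01134798,  0.05403241, -0.00056528, -0.02389461,
        0.02238026]), 'joint_efforts': array([-3.45891294e-05, -3.51721573e+01, -3.13457644e+01, -1.76006174e-04,
        4.74147128e-04, -1.02482716e-05]), 'ee_pos': array([ 0.1864004 , -0.51746461,  0.23136005]), 'orientation': array([[ 9.40807975e-01,  3.38940045e-01,  4.73373428e-06],
       [ 3.38940043e-01, -9.40807969e-01, -1.16821617e-04],
       [-3.51419890e-05,  1.11511161e-04, -9.99999993e-01]]), 'ft_force': array([-0.45603821, -0.15402819,  0.63170319]), 'ft_torque': array([-0.0101408 , -0.01630477, -0.04002286]), 'gripper_force': 0.0, 'gripper_width': 0.08527345316681285}
```

```bash
python3 - <<'E'
from h import *
im=cv2.imread("pics/scene0.png"); c=im[140:390,130:480]; cv2.imwrite("pics/crop0.png",cv2.resize(c,None,fx=2.2,fy=2.2,interpolation=cv2.INTER_CUBIC))
E
```

```text
(no output)
```

View pics/crop0.png

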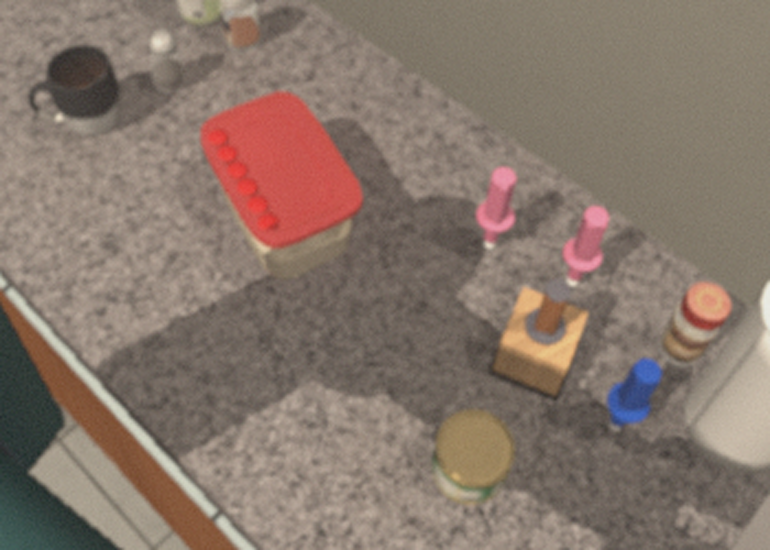

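Candidates: pink (row 234, col 353), pink (249, 396), blue (320, 417), and the wooden-gripped stick standing in the stand (284, 380). I choose the last one. The lid is red, with its row of studs at (202,228) to (241,252).

```bash
cat >> h.py <<'E'
def rect(P):
    r=cv2.minAreaRect((P[:,:2]*1000).astype(np.float32)); return np.round(r[0],1),np.round(r[1],1),round(r[2],1)
def units(st,target,yaw=None):
    R=np.array(st["orientation"]); d=np.array(target)-st["ee_pos"]; 
    y=np.degrees(np.arctan2(R[1,0],R[0,0]))
    print("tool shift units",np.round(R.T@d/.06,3),"yaw now",round(y,2),"turn units(about tool z, down)",None if yaw is None else round(-(yaw-y)/10,3))
E
python3 - <<'E'
from h import *
A=[]
for cam in("scene","side"):
    z=np.load(f"{cam}0.npz"); im,dep=z["im"],z["dep"]; hsv=cv2.cvtColor(im,cv2.COLOR_RGB2HSV)
    m=((hsv[...,0]<8)|(hsv[...,0]>172))&(hsv[...,1]>150)
    P=pts(cam,m,dep); k=(abs(P[:,0]-.55)<.12)&(abs(P[:,1]-.09)<.15)&(P[:,2]>.085); P=P[k]
    # trim outliers
    print(cam,len(P),rect(P),"z",np.percentile(P[:,2],[5,25,50,75,95]).round(4)); A.append(P)
    c=np.median(P,0);k=(P[:,2]>.095);print(rect(P[k]))
    m=(hsv[...,0]>5)&(hsv[...,0]<22)&(hsv[...,1]>60)
    P=pts(cam,m,dep); k=(abs(P[:,0]-.61)<.07)&(abs(P[:,1]+.238)<.07)&(P[:,2]>.064)&(P[:,2]<.075); print("stand",k.sum(),rect(P[k]))
    k=(abs(P[:,0]-.61)<.04)&(abs(P[:,1]+.238)<.04)&(P[:,2]>.09); print("grip",k.sum(),rect(P[k]),np.median(P[k],0),P[k,2].max())
st=env.observe()
R=np.array(st["orientation"])
units(st,[.61,-.238,.25])
print(np.array(env.get_calibration("wrist")["T_tool_cam"]).round(3))
E
```

```text
scene 3019 (array([553.6,  83. ]), array([190.5, 127.1]), 72.6) z [0.1003 0.1021 0.1038 0.1063 0.1091]
(array([553.6,  83. ]), array([190.5, 127.1]), 72.6)
stand 633 (array([ 615.8, -237.8]), array([73.1, 69.1]), 19.0)
grip 144 (array([ 608.1, -237.8]), array([12.6, 25. ]), 1.5) [ 0.60552731 -0.24080439  0.11884891] 0.1465561781518735
side 1554 (array([554.3,  88.8]), array([194., 129.]), 72.4) z [0.0995 0.101  0.1023 0.105  0.1072]
(array([554.3,  88.8]), array([194., 129.]), 72.4)
stand 125 (array([ 616. , -235.6]), array([66.8, 78.9]), 20.1)
grip 102 (array([ 614.2, -228.9]), array([21.2, 13. ]), 15.9) [ 0.61403921 -0.2289816   0.11493318] 0.1400512092419322
tool shift units [ 8.221 -1.989 -0.311] yaw now 19.81 turn units(about tool z, down) None
[[ 0.    -0.946 -0.325  0.083]
 [ 1.     0.    -0.    -0.   ]
 [ 0.    -0.325  0.946 -0.143]
 [ 0.     0.     0.     1.   ]]
```

```bash
python3 -m inch '[[[0.4,-0.3,0,0],[0.78,-0.6,0,0],[0.78,-0.6,0,0],[0.78,-0.6,0,0],[0.78,-0.6,0,0],[0.78,-0.6,0,0],[0.78,-0.6,0,0],[0.78,-0.6,0,0],[0.78,-0.6,0,0],[0.78,-0.6,0,0],[0.78,-0.6,0,0],[0.78,-0.6,0,0],[0.4,-0.33,0,0],[0,0,0,0],[0,0,0,0]]]' 0
cat > lid.py <<'E'
from h import *
import sys
st=env.observe(); im,dep=env.grab_frame("wrist"); cv2.imwrite(f"pics/{sys.argv[1]}.png",im[...,::-1]); np.savez("w.npz",im=im,dep=dep)
hsv=cv2.cvtColor(im,cv2.COLOR_RGB2HSV); m=((hsv[...,0]<8)|(hsv[...,0]>172))&(hsv[...,1]>150)
P=pts("wrist",m,dep,st); P=P[(P[:,2]>.075)&(P[:,2]<.13)]
print(len(P),rect(P),np.percentile(P[:,2],[5,25,50,75,95]).round(4))
for n in("row_mid","row_left","row_right","lid_mid"):
    for r in env.mark_of(n,"wrist")[:1]:
        v,u=r["location"]; print(n,round(r["score"],2),np.round([v,u]),unproj("wrist",[[u,v]],z=np.median(P[:,2]),st=st).round(4))
print(st["time"],st["ee_pos"].round(4)); units(st,[.568,.0815,.12])
E
python3 lid.py w1
```

```text
time: 3.18
ee_pos: [0.5686, 0.0809, 0.2312]
orientation: [[0.941, 0.339, -0.0], [0.339, -0.941, -0.001], [-0.001, 0.001, -1.0]]
ft_force: [0.1, -0.8, -0.7]
gripper_width: -0.0002
gripper_force: 0.0
37147 (array([571.3,  32.6]), array([181.8, 319.1]), 13.6) [0.1011 0.1019 0.1028 0.1058 0.1075]
row_mid 0.97 [256. 238.] [[0.5139 0.0993 0.1028]]
row_left 0.94 [209. 169.] [[0.5338 0.1605 0.1028]]
lid_mid 0.91 [200. 284.] [[0.5699 0.0802 0.1028]]
3.175 [0.5686 0.0809 0.2312]
tool shift units [-0.005 -0.013  1.853] yaw now 19.8 turn units(about tool z, down) None
```

View pics/w1.png

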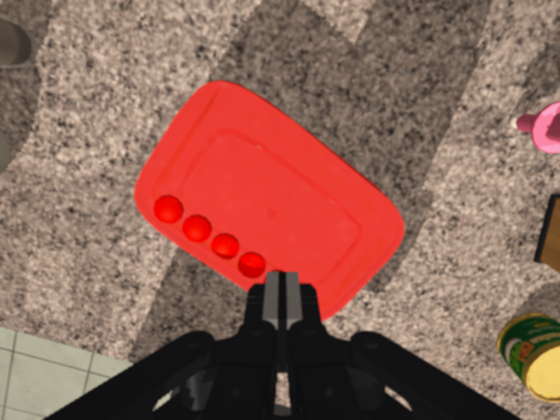

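The wrist picture shows the lid under the gripper, with studs at (209,169), (229,197), (245,225) and (264,252); the rest are hidden by the fingers. My position estimates agree, so I press down.

```bash
python3 -m inch '[[[0,0,0.5,0],[0,0,0.7,0],[0,0,0.6,0],[0,0,0.2,0],[0,0,0.1,0],[0,0,0.1,0],[0,0,0.08,0],[0,0,0.07,0],[0,0,0,0]]]' ; python3 -m inch '[[[0,0,0.015,0],[0,0,0.015,0],[0,0,0,0]]]'
```

```text
time: 4.55
ee_pos: [0.5691, 0.0815, 0.0903]
orientation: [[0.941, 0.339, 0.001], [0.339, -0.941, 0.0], [0.001, 0.0, -1.0]]
ft_force: [0.2, -0.2, 0.4]
gripper_width: -0.0001
gripper_force: 0.2
time: 4.92
ee_pos: [0.569, 0.0815, 0.0885]
orientation: [[0.941, 0.339, 0.0], [0.339, -0.941, 0.0], [0.0, 0.0, -1.0]]
ft_force: [0.3, -0.1, 1.1]
gripper_width: 0.0002
gripper_force: 0.4
```

```bash
python3 -m inch '[[[0,0,0.02,0],[0,0,0.02,0],[0,0,0,0],[0,0,0,0]]]'
```

```text
time: 5.42
ee_pos: [0.569, 0.0815, 0.0879]
orientation: [[0.941, 0.339, 0.001], [0.339, -0.941, 0.0], [0.001, 0.0, -1.0]]
ft_force: [-2.5, -0.8, 8.2]
gripper_width: 0.0
gripper_force: 4.0
```

```bash
python3 -m inch '[[[0,0,0.02,0],[0,0,0,0],[0,0,-0.3,0],[0,0,-0.8,0],[-0.5,0,-0.8,0],[-0.7,0.3,-0.6,0],[-0.4,0.2,-0.1,0],[0,0,0,0],[0,0,0,0]]]'; python3 lid.py w2;  python3 - <<'E'
from h import *
st=env.observe();units(st,[.61,-.238,.25],20)
units(st,[.56,-.258,.25],20)
E
```

```text
time: 6.55
ee_pos: [0.4888, 0.0211, 0.2402]
orientation: [[0.941, 0.339, -0.001], [0.339, -0.941, 0.001], [-0.001, -0.001, -1.0]]
ft_force: [1.2, -0.2, 0.1]
gripper_width: -0.0002
gripper_force: 0.0
38714 (array([560. ,  16.8]), array([151.4, 338.7]), 20.1) [0.083  0.0839 0.0847 0.0878 0.09  ]
row_mid 0.84 [129. 200.] [[0.515  0.0997 0.0847]]
row_left 0.8 [ 72. 127.] [[0.5364 0.1621 0.0847]]
row_right 0.79 [180. 267.] [[0.4938 0.0366 0.0847]]
lid_mid 0.59 [ 66. 241.] [[0.5697 0.0835 0.0847]]
6.55 [0.4888 0.0211 0.2402]
tool shift units [ 1.585 -0.498  2.003] yaw now 19.82 turn units(about tool z, down) None
tool shift units [ 0.431  4.749 -0.172] yaw now 19.86 turn units(about tool z, down) -0.014
tool shift units [-0.466  4.779 -0.171] yaw now 19.86 turn units(about tool z, down) -0.014
```

View pics/w2.png

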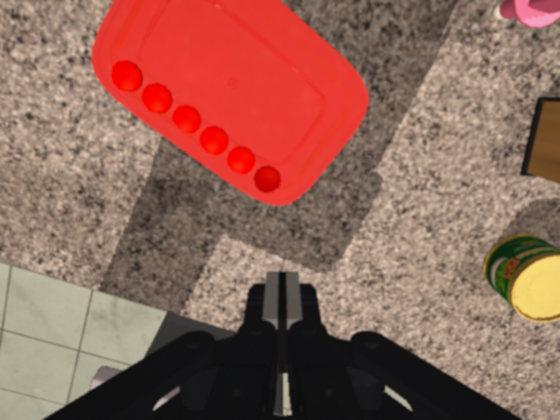

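The wrist picture shows all six studs, from (75,127) to (179,267), and the lid is now down (its top is about 18 mm lower). Next I fit the row line and go to look at the stick.

```bash
python3 - <<'E'
from h import *
st=env.observe()
z=np.load("w.npz"); dep=z["dep"]
uv=[[127,75.5],[157,98.5],[186.5,119],[214,139.5],[241,159.5],[267,179]]
P=unproj("wrist",uv,z=.0895,st=st); print(P.round(4)); print("depth z",unproj("wrist",uv,[dep[int(v),int(u)] for u,v in uv],st=st)[:,2].round(4))
c=P.mean(0); d=P[0]-P[-1]; print(c,np.degrees(np.arctan2(d[1],d[0])),np.linalg.norm(d))
E
python3 -m inch '[[[0,0.3,-0.3,0],[0,0.7,-0.3,0],[-0.1,0.9,-0.1,0],[-0.1,0.9,0,0],[-0.1,0.9,0,0],[-0.1,0.7,0,0],[-0.07,0.35,0,0],[0,0,0,0],[0,0,0,0]]]' 60
python3 - <<'E'
from h import *
st=env.observe(); im,dep=env.grab_frame("wrist"); np.savez("w.npz",im=im,dep=dep); cv2.imwrite("pics/w3.png",im[...,::-1])
for n in("grip","stand_top","stick"):
    for r in env.mark_of(n,"wrist")[:3]:
        v,u=r["location"]; print(n,round(r["score"],2),np.round([v,u]),unproj("wrist",[[u,v]],z=.112 if n=="grip" else .07,st=st).round(4))
E
```

```text
[[0.5346 0.1599 0.0895]
 [0.5263 0.1353 0.0895]
 [0.5194 0.1105 0.0895]
 [0.5116 0.0864 0.0895]
 [0.5038 0.0618 0.0895]
 [0.4959 0.0372 0.0895]]
depth z [0.0907 0.0907 0.0891 0.0912 0.0924 0.3827]
[0.51528701 0.09851346 0.0895    ] 72.47864155565485 0.12866536151091248
time: 7.92
ee_pos: [0.5589, -0.2555, 0.2832]
orientation: [[0.94, 0.34, 0.0], [0.34, -0.94, 0.001], [0.0, -0.001, -1.0]]
ft_force: [-0.1, 0.1, 0.2]
gripper_width: 0.0598
gripper_force: 0.0
grip 0.74 [161. 398.] [[ 0.6139 -0.3402  0.112 ]]
grip 0.71 [114. 284.] [[ 0.6175 -0.2357  0.112 ]]
stick 0.83 [113. 285.] [[ 0.6159 -0.2374  0.07  ]]
stick 0.76 [151. 388.] [[ 0.6162 -0.3419  0.07  ]]
```

View pics/w3.png

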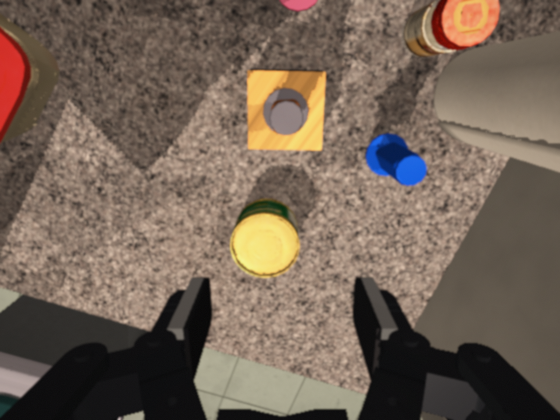

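The wrist picture shows the wooden stand square to the tool at rows 71–150, cols 248–326, with the wooden-gripped stick (grey cap) at (114,286). The blue look-alike is at (165,400) and the tin at (245,265). I check the choice and the grip's yaw in a close crop.

```bash
python3 - <<'E'
from h import *
z=np.load("w.npz"); im,dep=z["im"],z["dep"]
cv2.imwrite("pics/w3c.png",cv2.resize(im[60:165,230:345,::-1],None,fx=5,fy=5,interpolation=cv2.INTER_CUBIC))
s=cv2.imread("pics/side0.png")
st=env.observe(); m=np.zeros(dep.shape,bool); m[55:170,230:345]=1
P=pts("wrist",m,dep,st)
for a,b in((.06,.08),(.078,.138),(.138,.155)):
    Q=P[(P[:,2]>a)&(P[:,2]<b)&(abs(P[:,0]-.616)<.06)&(abs(P[:,1]+.237)<.06)]; print(a,len(Q),rect(Q) if len(Q)>5 else 0,np.median(Q,0).round(4))
E
```

```text
0.06 4968 (array([ 617.6, -236.8]), array([70. , 70.1]), 18.9) [ 0.6232 -0.2344  0.0707]
0.078 46 (array([ 616.3, -229.7]), array([14. , 33.2]), 75.1) [ 0.6272 -0.2318  0.1054]
0.138 942 (array([ 617.6, -236.7]), array([24.3, 24.2]), 19.8) [ 0.6181 -0.2368  0.1465]
```

View pics/w3c.png

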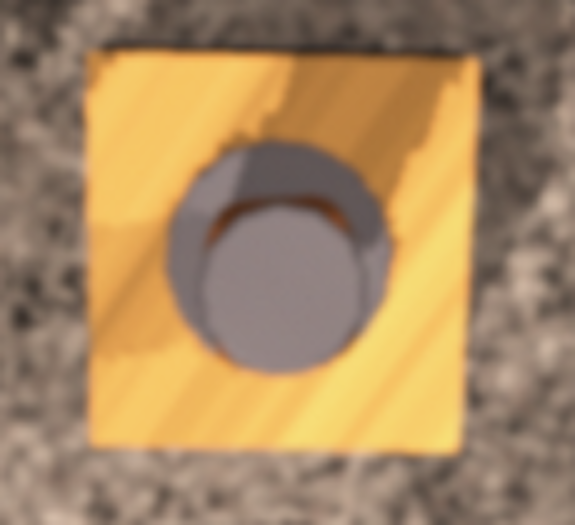

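The choice is confirmed: a wooden grip and grey cap in the wooden stand, with the grip square to the tool (yaw about 20°).

```bash
python3 -m inch '[[[0.5,0.02,0,0],[0.53,0.02,0,0],[0,0,0.5,0],[0,0,0.5,0],[0,0,0,0],[0,0,0,0]]]'; python3 - <<'E'
from h import *
st=env.observe(); units(st,[.6176,-.2367,.093],19.8); im,dep=env.grab_frame("wrist"); cv2.imwrite("pics/w4.png",im[...,::-1])
E
```

```text
time: 8.88
ee_pos: [0.6181, -0.2381, 0.2246]
orientation: [[0.941, 0.339, 0.002], [0.339, -0.941, -0.001], [0.001, 0.002, -1.0]]
ft_force: [-0.4, 0.1, 1.3]
gripper_width: 0.0596
gripper_force: 0.0
tool shift units [-0.003 -0.028  2.193] yaw now 19.84 turn units(about tool z, down) 0.004
```

View pics/w4.png

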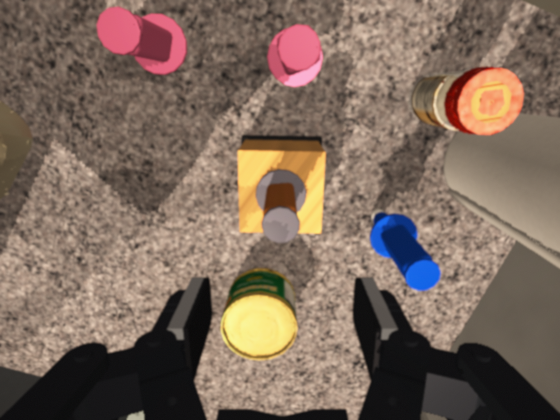

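The grip is square to the fingers and centred, with the cap at (224,281). I descend and grasp.

```bash
python3 -m inch '[[[0,-0.03,0.4,0],[0,0,0.6,0],[0,0,0.5,0],[0,0,0.4,0],[0,0,0.2,0],[0,0,0.09,0],[0,0,0,0],[0,0,0,0]]]'; python3 -m inch '[[[0,0,0,0],[0,0,0,0],[0,0,0,0],[0,0,0,0],[0,0,0,0],[0,0,0,0]]]' 0
```

```text
time: 9.93
ee_pos: [0.6179, -0.237, 0.0931]
orientation: [[0.941, 0.339, 0.002], [0.339, -0.941, -0.001], [0.002, 0.002, -1.0]]
ft_force: [0.1, -0.7, -0.4]
gripper_width: 0.0599
gripper_force: 0.0
time: 10.68
ee_pos: [0.6175, -0.2368, 0.0921]
orientation: [[0.941, 0.339, 0.001], [0.339, -0.941, -0.001], [0.001, 0.001, -1.0]]
ft_force: [-0.4, -0.8, 3.5]
gripper_width: 0.0214
gripper_force: 58.9
```

```bash
python3 -m inch '[[[0,0,-0.1,0],[0,0,-0.3,0],[0,0,-0.5,0],[0,0,-0.6,0],[0,0,-0.5,0],[0,0,-0.15,0],[0,-0.3,0,0],[-0.05,-0.6,0,0],[-0.1,-0.8,0,0],[-0.1,-0.8,0,0],[-0.1,-0.8,0,0],[-0.1,-0.8,0,0],[-0.05,-0.5,0,0],[0,-0.2,0,0],[0,0,0,0.5],[0,0,0,0.9],[0,0,0,0.9],[0,0,0,0.9],[0,0,0,0.53],[0,0,0,0]]]'; python3 - <<'E'
from h import *
st=env.observe(); units(st,[.4915,.0231,.1635],-17.5); units(st,[.5391,.1739,.1635],-17.5)
env.grab_frame("scene")
im,dep=env.grab_frame("side"); a=env.grab_frame("scene")[0]; cv2.imwrite("pics/s5.png",np.hstack([cv2.resize(im[150:280,200:330],(400,400)),cv2.resize(a[150:290,200:340],(400,400))])[...,::-1])
E
```

```text
time: 13.18
ee_pos: [0.491, 0.0238, 0.2193]
orientation: [[0.954, -0.3, -0.002], [-0.3, -0.954, -0.0], [-0.002, 0.001, -1.0]]
ft_force: [-0.3, 0.8, -0.2]
gripper_width: 0.0217
gripper_force: 58.9
tool shift units [0.014 0.008 0.93 ] yaw now -17.46 turn units(about tool z, down) 0.004
tool shift units [ 0.017 -2.627  0.928] yaw now -17.46 turn units(about tool z, down) 0.004
```

View pics/s5.png

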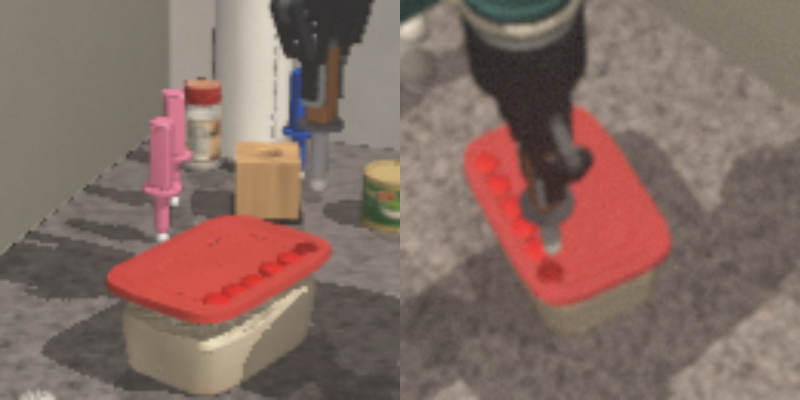

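The stick hangs upright in the gripper with its tip just beyond the near-end stud (tip about (185,318) in the left half, (248,550) in the right half). I press on gently.

```bash
python3 -m inch '[[[0.014,0.008,0.25,0],[0,0,0.3,0],[0,0,0.15,0],[0,0,0.08,0],[0,0,0.05,0],[0,0,0.05,0],[0,0,0.05,0],[0,0,0,0]]]'
```

```text
time: 14.32
ee_pos: [0.4922, 0.0234, 0.1654]
orientation: [[0.954, -0.3, 0.001], [-0.3, -0.954, -0.0], [0.001, -0.0, -1.0]]
ft_force: [-0.4, -0.3, 3.3]
gripper_width: 0.0212
gripper_force: 59.2
```

```bash
python3 -m inch '[[[0,-0.06,0.01,0],[0,-0.11,0.01,0],[0,-0.11,0,0],[0,-0.11,0,0],[0,-0.11,0,0],[0,-0.11,0,0],[0,-0.11,0,0],[0,-0.11,0,0],[0,-0.11,0,0],[0,-0.11,0,0],[0,-0.11,0,0],[0,-0.11,0,0]]]'; python3 -m inch '[[[0,-0.11,0,0],[0,-0.11,0,0],[0,-0.11,0,0],[0,-0.11,0,0],[0,-0.11,0,0],[0,-0.11,0,0],[0,-0.11,0,0],[0,-0.11,0,0],[0,-0.11,0,0],[0,-0.11,0,0],[0,-0.11,0,0],[0,-0.11,0,0],[0,-0.06,0,0]]]'
```

```text
time: 15.82
ee_pos: [0.515, 0.0966, 0.1635]
orientation: [[0.954, -0.3, 0.0], [-0.3, -0.954, 0.0], [0.0, -0.0, -1.0]]
ft_force: [-0.4, -2.0, 3.1]
gripper_width: 0.0218
gripper_force: 59.5
time: 17.45
ee_pos: [0.5399, 0.1758, 0.1635]
orientation: [[0.954, -0.3, 0.0], [-0.3, -0.954, 0.0], [0.0, -0.001, -1.0]]
ft_force: [-0.6, -1.5, 3.9]
gripper_width: 0.0212
gripper_force: 59.5
```

```bash
python3 -m inch '[[[0,0,-0.1,0],[0,0,-0.4,0],[-0.2,0,-0.6,0],[-0.6,0.4,-0.3,0],[-0.5,0.6,0,0],[0,0.3,0,0],[0,0,0,0],[0,0,0,0]]]'; python3 - <<'E'
from h import *
st=env.observe(); im,dep=env.grab_frame("wrist"); cv2.imwrite("pics/w6.png",im[...,::-1]); np.savez("w.npz",im=im,dep=dep)
c=np.array([.5153,.0985,.0895]); y=np.array([.301,.954,0]); x=np.array([.954,-.301,0])
m=np.ones(dep.shape,bool); P=pts("wrist",m,dep,st)
for i in range(6):
    o=[]
    for k in (0,13,-13): 
        q=c+y*(-65+26*i+k)/1000
        s=np.linalg.norm((P-q)[:,:2],axis=1)<.004; o.append(np.median(P[s,2]) if s.sum() else np.nan)
    print(i,np.round(o,4))
s=np.linalg.norm((P-(c+x*.059))[:,:2],axis=1)<.006; print("lid",np.median(P[s,2]))
print(st["ee_pos"])
E
```

```text
time: 18.45
ee_pos: [0.4425, 0.1244, 0.247]
orientation: [[0.954, -0.301, -0.001], [-0.301, -0.954, 0.001], [-0.001, -0.0, -1.0]]
ft_force: [0.6, -0.3, -1.4]
gripper_width: 0.0217
gripper_force: 59.0
0 [0.0882 0.0858 0.0883]
1 [0.0884 0.0855 0.0858]
2 [0.0883 0.0849 0.0855]
3 [0.0882 0.0848 0.0849]
4 [0.0883 0.0848 0.0848]
5 [0.0882 0.0881 0.0848]
lid 0.08388039142467735
[0.44251695 0.12441195 0.24695546]
```

View pics/w6.png

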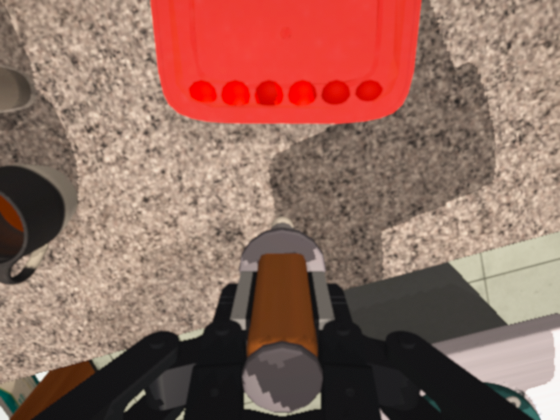

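All six domes now measure 88 mm, flush with the lid top (they were about 91 before), and the picture shows them flattened at row ~92, cols 203–369. The stick is still firm in the gripper, so I return it.

```bash
python3 -m inch '[[[0.2,0.2,0,0],[0.4,0.4,0,0],[0.57,0.6,0,0],[0.57,0.6,0,0],[0.57,0.6,0,0],[0.57,0.6,0,0],[0.57,0.6,0,0],[0.57,0.6,0,0],[0.4,0.4,0,0],[0.17,0.26,0,0],[0,0,0,-0.5],[0,0,0,-0.9],[0,0,0,-0.9],[0,0,0,-0.9],[0,0,0,-0.53],[0,0,0,0],[0,0,0,0]]]'; python3 - <<'E'
from h import *
st=env.observe(); units(st,[.6175,-.2368,.0935],19.8)
E
```

```text
time: 20.62
ee_pos: [0.6169, -0.2367, 0.2475]
orientation: [[0.941, 0.338, -0.0], [0.338, -0.941, 0.0], [-0.0, -0.0, -1.0]]
ft_force: [0.1, -0.1, -0.2]
gripper_width: 0.0212
gripper_force: 59.0
tool shift units [0.009 0.006 2.566] yaw now 19.76 turn units(about tool z, down) -0.004
```

```bash
python3 -m inch '[[[0.01,0.01,0.4,0],[0,0,0.5,0],[0,0,0.4,0],[0,0,0.2,0],[0,0,0.15,0],[0,0,0.15,0],[0,0,0.15,0]]]'; python3 -m inch '[[[0,0,0.15,0],[0,0,0.15,0],[0,0,0.1,0],[0,0,0.1,0],[0,0,0.08,0],[0,0,0,0],[0,0,0,0]]]'
```

```text
time: 21.5
ee_pos: [0.6181, -0.2374, 0.131]
orientation: [[0.941, 0.339, 0.002], [0.339, -0.941, -0.001], [0.001, 0.001, -1.0]]
ft_force: [0.3, -0.3, -1.1]
gripper_width: 0.0215
gripper_force: 59.0
time: 22.38
ee_pos: [0.6179, -0.2372, 0.096]
orientation: [[0.941, 0.339, 0.001], [0.339, -0.941, -0.0], [0.0, 0.0, -1.0]]
ft_force: [1.1, -0.2, -1.9]
gripper_width: 0.0217
gripper_force: 59.0
```

Seated to within about 4 mm, with no contact force yet. A little lower, then release and rise.

```bash
python3 -m inch '[[[0,0,0.03,0],[0,0,0.02,0],[0,0,0,0],[0,0,0,0]]]'; python3 -m inch '[[[0,0,0,0],[0,0,0,0],[0,0,0,0],[0,0,0,0],[0,0,0,0],[0,0,-0.2,0],[0,0,-0.5,0],[0,0,-0.7,0],[0,0,-0.7,0],[-0.5,0,-0.6,0],[-0.5,0,-0.2,0],[0,0,0,0],[0,0,0,0]]]' 60; python3 - <<'E'
from h import *
st=env.observe(); im,dep=env.grab_frame("wrist"); a,_=env.grab_frame("scene"); b,_=env.grab_frame("side")
cv2.imwrite("pics/f.png",np.hstack([cv2.resize(a,(400,300)),cv2.resize(im,(400,300))])[...,::-1])
P=pts("wrist",np.ones(dep.shape,bool),dep,st); P=P[np.linalg.norm(P[:,:2]-[.6176,-.2367],axis=1)<.05]
Q=P[P[:,2]>.135]; print("cap",len(Q),rect(Q),np.median(Q,0).round(4)); Q=P[abs(P[:,2]-.075)<.003]; print("collar?",len(Q),np.median(Q,0).round(4)); 
E
```

```text
time: 22.88
ee_pos: [0.6177, -0.2371, 0.0927]
orientation: [[0.941, 0.339, 0.0], [0.339, -0.941, -0.0], [0.0, 0.0, -1.0]]
ft_force: [-0.7, 0.2, -1.3]
gripper_width: 0.0214
gripper_force: 59.0
time: 24.5
ee_pos: [0.5615, -0.2573, 0.2668]
orientation: [[0.941, 0.339, 0.0], [0.339, -0.941, 0.0], [0.001, -0.0, -1.0]]
ft_force: [0.5, 1.3, 0.1]
gripper_width: 0.0601
gripper_force: 0.0
cap 3499 (array([ 599.7, -250.1]), array([61.9, 50.6]), 2.4) [ 0.584  -0.2371  0.3418]
collar? 756 [ 0.6274 -0.2307  0.075 ]
```

View pics/f.png

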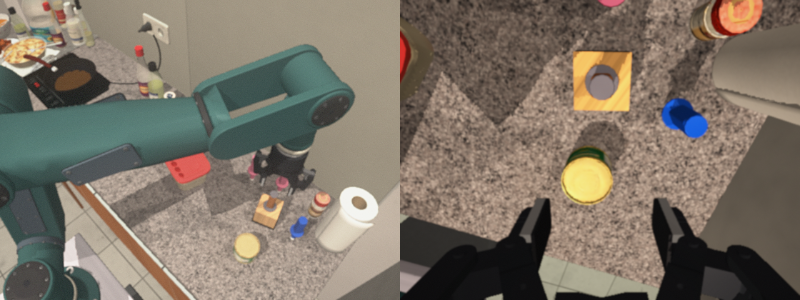

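The stick stands upright and released in the stand at about (82,602) in the right half, its collar top at 75 mm as it should be. The tin is untouched and the gripper is clear.

```bash
python3 -c "
from rig import env
print(env.job_done())"
```

```text
the job is handed in; nothing more can be done
None
```

I pressed the lid home, pushed in all six studs in one sweep of about 3 s, put the stick back upright with its collar on the stand, and handed the job in at about 25 s; no verdict was returned.

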